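Line up a hinge leaf on a clamped jamb block and hold it for the pin

ROBOT

A 7-joint arm with a two-finger parallel gripper is mounted at the origin on a cart in front of the work surface, level with it; the furniture and walls round the work are solid. World frame = base frame: x ahead of the robot, y to its left, z up, the work surface at z = 0. Lengths are in m, angles in rad, forces in N, time in s.
With the tool pointing down it reaches from about 0.425 to 0.825 m from the base axis. Payload 3.6 kg.
Tool frame: the origin (TCP) lies between the finger pads; the fingertips stand 14 mm ahead of it and the grasp point (between the pads) lies 5 mm behind it; z points along the fingers, y is the direction in which the jaws open and shut (so a half turn about z gives the same grasp; the last joint's range is limited). The gripper opens to 93 mm and grips with 3 to 60 N. Pads are 15 mm wide; open, the fingers measure 128 mm over their backs; the gripper's body (75 mm by 188 mm) begins 65 mm behind the grasp point.
Start: joints at [1.256, 0.615, -0.013, 1.423, 0.008, 1.103, -0.04], TCP at [0.185, -0.623, 0.233] pointing down, gripper open.
Joint ranges: [-3.12, 3.12], [-0.3, 2.06], [-1.34, 1.32], [0.26, 2.42], [-1.36, 4.5], [0.01, 1.98], [-2.84, 2.84]. Speed limits (rad/s): [2.79, 2.79, 3.14, 3.14, 3.14, 3.14, 3.14].

INTERFACE

Orientations are given as [roll, pitch, yaw] about the fixed x, y, z axes, in that order (R = Rz(yaw) Ry(pitch) Rx(roll)).
In Python, from workcell import ctrl, vision, spot_in, silhouettes, mark_of gives the robot as it stands. The module is installed in compiled form; this text tells all that it offers.
- The arm moves only by the shell command python3 -m handwheel 'ROWS'. ROWS is JSON, a list of rows, each a list of 3 entries, a list of its own where there are three numbers: the finger opening in m, from 0 to 0.093, then the shift along the tool's x, y, z in m, then the turn, a rotation vector about the tool's x, y, z in rad. In form: [[grip, [x, y, z], [wx, wy, wz]], ...]. A call has 1 to 5 rows; each row shifts and turns the commanded pose from where the row before left it, along the tool's axes as they then stand; what a row does not reach is not made up. A row lasts 1/10 s, in which the tool goes at most 50 mm and 8.59 degrees, less where a joint would pass 70% of its speed; a pose out of reach is approached as far as the arm can. A call with a gripper value outside its range is refused whole. The fingers move at their own pace and stop on an object; the grip force is fixed at half the most. Time passes only in rows, so rows that do not move let the fingers close. It gives the time, the measured TCP pose, the force and the opening at its end, in the units of the state.
- ctrl.get_state(): the state, without advancing time (a new reading comes with each control period).
- vision.snapshot(name): name is "side" or "top"; returns a dict with "frame" (384x512x3 uint8, red, green, blue), "depth" (384x512 float32, m along the optical axis (not along the pixel's ray), 0 where there is no reading), "K" (3x3 intrinsics, pixels), "rvec" (rotation vector, rad) and "tvec" (3), from world to camera coordinates, as OpenCV has them. Camera axes: x right, y down, z forward; pixel columns grow to the right and rows downward; lengths in m; the calibration is good to about 2 mm. A picture is of the moment at which its call begins.
- ctrl.sign_off(): hands the job in, once; it reports no verdict.
Trained networks look in a picture, given as the dict that the camera call returned (one of the last four; its "shot" number tells which), for a name from the list of things; names that differ only in an ending like _2 or _b are one class to them, and where a whole thing is asked for, a point or a joint stands for the part that bears it (a point fixed in the world has none). Each returns a list of dicts, best first, with "conf" (0 to 1); they miss things now and then, are a little off and sometimes report something else, mostly with a low value. They report only what shows in the picture. A call takes as long as a camera call. They do not tell look-alikes from the thing itself.
- spot_in(picture, name): "extent" ([centre column, centre row, width, height] as shares, 0 to 1, of the picture: columns of its width, rows of its height, round what is visible of it).
- silhouettes(picture, name): "mask" (384x512 bool, what is visible of it) and "extent" ([centre column, centre row, width, height] as shares, 0 to 1, of the picture: columns of its width, rows of its height, round what is visible of it).
- mark_of(picture, name): "location" ([column, row] as shares, 0 to 1, of the picture: columns of its width, rows of its height: a listed point, or the origin of a listed thing).
The state is a dict: "time_s": time; "qpos": joint angles; "joint_velocities": joint speeds; "joint_efforts": joint torques, N m; "tool_pos": TCP position; "eef_rot": TCP orientation; "wrist_force": force on the tool from outside, world axes, zero at the start; "ft_torque": the same for the moment, N m; "finger_gap": opening from 0.0 (shut) to 1.0 (fully open).
Only numpy, scipy, OpenCV 4.12 (cv2) and the standard library are available. Lean on these libraries where they do the work, as an engineer would, in place of code of your own. Each camera call takes 0.05 s, during which the arm holds its last target.

TASK

Press the open clamp arm of the assembly fixture down onto the jamb block first. Then take the hinge leaf with the short knuckle (the one that fits between the two knuckles of the block; it has a handle for gripping), bring its knuckle down into the gap so that the three knuckle holes line up for the pin, with the leaf level and its plate pointing away from the block, and finish while still holding it there in the air, without it resting or pressing on the block. Leave the other leaf, with the long knuckle, and everything else where it lies.

Things in the scene. Friction and masses are not known exactly. Their poses are not given: they have to be found in the camera images.
- leaf: loose steel hinge leaf to use, lying flat: plate 70 (x) x 90 (y) x 4 mm; on its +x edge one tubular knuckle 30 mm long (y), 20 mm outside, 11 mm bore, axis along y at x = 51, z = 10 mm. Upright aluminium bridge handle over x = 10: bar 60 mm along y, 10 mm thick, z = 30..50 mm. 0.25 kg, balanced near the handle. Origin: centre of the plate's underside
- leaf_bore (a point): middle of the bore of the short knuckle, on its axis (51, 0, 10 mm in the leaf's frame)
- leaf_handle (a point): grip point in the upper half of the handle bar of the leaf to use (10, 0, 45 mm in the leaf's frame); the fingers close across the 10 mm bar, along the leaf's x
- spare_leaf: loose steel hinge leaf, not to use, lying flat: plate 70 (x) x 90 (y) x 4 mm; on its +x edge one tubular knuckle 60 mm long (y), 20 mm outside, 11 mm bore, axis along y at x = 51, z = 10 mm. Upright aluminium bridge handle over x = 10: bar 60 mm along y, 10 mm thick, z = 30..50 mm. 0.25 kg, balanced near the handle. May lie left or right. Origin: centre of the plate's underside
- jamb: block 60 (x) x 100 x 55 mm, 0.9 kg, loose in the nest (1.5 mm play), 10 mm above the worktop. Steel leaf on top (to z = 59) with two knuckles towards -x (robot): 20 mm outside, 11 mm bore, 30 mm long, centred y = +-33, axis along y at x = -46, z = 65 mm; gap between them 36 mm, open below. A 6 mm pin waits in the +y one, sticking out to y = 87, not in the gap. Origin: centre of underside
- jamb_bore (a point): middle of the gap on the axis of the two jamb knuckles (-46, 0, 65 mm in the jamb's frame), 75 mm above the worktop: where leaf_bore has to be
- fixture: fixed grey base plate 150 x 130 x 10 mm (x = -57..93 mm) with nest walls to 22 mm height round the block and a clamp post behind it (+x side), 106 mm high at x = 55 mm. Origin: on the worktop under the middle of the nest; its axes are nearly those of the jamb. Its place and yaw vary
- clamp (a joint): clamp arm angle in rad: 0 = down, arm level and its rubber foot on the block's top; grows as the arm opens upward (starts 0.8 to 1.15; stops at -0.04 and 1.25). It stays where it is left (friction 0.2 N m, about 3 N at the bar)
- clamp_bar (a point): middle of the black cross bar at the free end of the clamp arm, 14 mm diameter, 66 mm long along the fixture's y, 78 mm from the pivot towards -x; push it down from above, following its arc
- clamp_hinge (a point): pivot of the clamp arm, on the fixture, 96 mm above the worktop, axis along the fixture's y
- tape_roll: loose yellow tape roll, 66 mm wide, 19 mm high, bystander
- torque_wrench: loose slim grey torque wrench, 139 mm long, 14 mm high, bystander on the robot's side. (Keep the arm clear of the instrument and the black cord hanging before the worktop at the right, y below about -0.45 m)
- n_tee: loose pale coaxial tee piece, 70 x 40 x 20 mm, bystander
Mind the look-alikes: they are no part of the job. Leave any yellow look-alike of the leaf alone.

How it is judged:
On the way, in this order (a step that is already met when the one before it is completed fails the run):
1. the clamp arm is down on the jamb block (value of joint clamp below 0.05 rad and height (world z) of leaf below 0.02 m), for 0.2 s.
2. the short-knuckle leaf is lifted clear of the worktop (height (world z) of leaf above 0.04 m), for 0.2 s.
At the end, for the whole second after the job is handed in: Clamp within 0.05 rad of down, block upright in its nest; the short knuckle's bore centre within 4 mm of jamb_bore along each jamb axis, bores parallel to 0.1 rad, leaf level to 0.12 rad, plate away from the block; held still in the fingers, pressing the block under 1.5 N (value of joint clamp below 0.05 rad and x of leaf_bore in the frame of jamb between -0.05 and -0.042 m and z of leaf_bore in the frame of jamb between 0.061 and 0.069 m and y of leaf_bore in the frame of jamb between -0.004 and 0.004 m and angle between the y axis of leaf and the y axis of jamb, either way round below 0.1 rad and angle between leaf's own z axis and vertical below 0.12 rad and x of leaf in the frame of jamb below -0.07 m and angle between jamb's own z axis and vertical below 0.05 rad and horizontal distance between jamb and fixture below 0.006 m and contact force between leaf and the fingers above 1 N and contact force between leaf and jamb below 1.5 N and contact force between leaf and fixture below 0.2 N and linear speed of leaf below 0.02 m/s and height (world z) of leaf above 0.055 m); the arm keeps its last pose, push and grip.
It fails at once if the long-knuckle leaf is shifted by more than 30 mm (distance of spare_leaf from where it was at the start of the episode above 0.03 m).
It fails at once if the tape roll is shifted by more than 30 mm (distance of tape_roll from where it was at the start of the episode above 0.03 m).
It fails at once if the torque wrench is shifted by more than 30 mm (distance of torque_wrench from where it was at the start of the episode above 0.03 m).
It fails at once if the coaxial tee is shifted by more than 30 mm (distance of n_tee from where it was at the start of the episode above 0.03 m).
It also fails if it takes over 51 s, if anything falls off the work surface, if the arm or the gripper's body presses on something with over 40 N, if the wrist force passes 120 N, or if a joint passes its speed limit or range.

## Working session

There is one attempt and no reset: what is moved stays moved. The work goes in short steps, Python scripts to look and compute and a shell command to move; the robot and the scene stay as the last step left them, time stands still between calls to the robot, and variables do not carry over. Pictures are saved under pics/ and viewed, and the job is handed in when it is done.

```bash
mkdir -p pics
cat > h.py <<'E'
import numpy as np, cv2
from workcell import ctrl, vision, spot_in, silhouettes, mark_of
def cam(p):
    R=cv2.Rodrigues(np.array(p["rvec"],float))[0]; return np.array(p["K"]),R,np.array(p["tvec"],float).ravel()
def ray(p,u,v):
    K,R,t=cam(p); d=R.T@np.linalg.inv(K)@np.array([u,v,1.]); return -R.T@t,d
def atz(p,u,v,z):
    c,d=ray(p,u,v); return c+d*(z-c[2])/d[2]
def cloud(p):
    K,R,t=cam(p); D=p["depth"]; v,u=np.mgrid[0:384,0:512]
    P=np.stack([(u-K[0,2])/K[0,0]*D,(v-K[1,2])/K[1,1]*D,D],-1)
    W=(P-t)@R; W[D<=0]=np.nan; return W
def proj(p,X):
    K,R,t=cam(p); q=(np.atleast_2d(X)@R.T+t)@K.T; return q[:,:2]/q[:,2:]
def save(n,im): cv2.imwrite("pics/"+n+".png",cv2.cvtColor(np.ascontiguousarray(im),cv2.COLOR_RGB2BGR))
def two(a,b):
    R,_=cv2.Rodrigues(np.zeros(3))
E
cat > s.py <<'E'
from h import *
for c in ("side","top"):
    p=vision.snapshot(c); save(c+"0",cv2.resize(p["frame"],(800,600)))
    print(c,"cam",ray(p,256,192)[0].round(3))
    for n in "leaf spare_leaf jamb fixture clamp tape_roll torque_wrench n_tee".split():
        for r in spot_in(p,n)[:3]: print(n,round(r["conf"],2),(np.array(r["extent"])*[512,384,512,384]).round(1))
    for n in "leaf_bore leaf_handle jamb_bore clamp_bar clamp_hinge leaf spare_leaf jamb fixture".split():
        for r in mark_of(p,n)[:3]:
            u=np.array(r["location"])*[512,384]; z={'leaf_bore':.01,'leaf_handle':.045,'jamb_bore':.075,'clamp_hinge':.096}.get(n,0)
            print("  mark",n,round(r["conf"],2),u.round(1),atz(p,*u,z).round(3))
print(ctrl.get_state())
E
python3 s.py
```

```text
side cam [ 0.28  -0.616  0.994]
leaf 0.69 [181. 134.  32.  25.]
leaf 0.64 [257.6 225.9  42.5  31.2]
spare_leaf 0.61 [275.3 289.   45.1  38.3]
spare_leaf 0.2 [317.8 261.   28.   13.8]
jamb 0.8 [246.4 171.   46.1  36.5]
fixture 0.68 [252.7 165.3  61.9  70. ]
clamp 0.71 [256.6 143.6  17.3  20. ]
tape_roll 0.7 [335.5 296.3  27.9  27.5]
torque_wrench 0.49 [216.4 233.4   8.6  38.5]
n_tee 0.67 [316.5 259.9  30.3  14.4]
  mark leaf_bore 0.86 [245.1 218. ] [ 0.523 -0.081  0.01 ]
  mark leaf_bore 0.77 [195.9 129.1] [0.515 0.296 0.01 ]
  mark leaf_handle 0.81 [183.2 125.4] [0.476 0.295 0.045]
  mark leaf_handle 0.67 [255.4 220.5] [ 0.536 -0.119  0.045]
  mark jamb_bore 0.63 [229.4 166. ] [0.537 0.061 0.075]
  mark clamp_bar 0.71 [257.4 141.3] [0.682 0.173 0.   ]
  mark clamp_hinge 0.7 [265.1 146.3] [0.655 0.07  0.096]
  mark leaf 0.98 [182.1 136.1] [ 0.466  0.295 -0.   ]
  mark leaf 0.78 [260.6 224.3] [ 0.557 -0.113  0.   ]
  mark leaf 0.27 [315.1 258.9] [ 0.643 -0.269  0.   ]
  mark spare_leaf 0.97 [272.3 289.1] [ 0.501 -0.297  0.   ]
  mark jamb 0.79 [244.4 175.9] [0.585 0.062 0.   ]
  mark f
[... 1360 characters left out ...]
 ]
{'time_s': 1.8, 'qpos': array([ 1.25649952,  0.61491057, -0.01263706,  1.4234623 ,  0.00809258,
        1.10338316, -0.04042091]), 'joint_velocities': array([ 0.00200611, -0.00011669, -0.0010917 ,  0.00069361,  0.00155282,
        0.0001317 , -0.00045207]), 'joint_efforts': array([-1.96261376e-04, -4.58815563e+01,  2.08830340e-01, -1.66030777e+01,
       -6.11475622e-02,  1.32126856e-02,  3.52209645e-05]), 'tool_pos': array([ 0.18452405, -0.62320239,  0.23261254]), 'eef_rot': array([-3.14147775e+00, -6.12983932e-05,  2.87845573e-01]), 'wrist_force': array([ 0.17667949, -0.83738898, -0.6574909 ]), 'ft_torque': array([ 0.01119673,  0.04236031, -0.03067092]), 'finger_gap': 1.001756121728253}
```

View pics/top0.png

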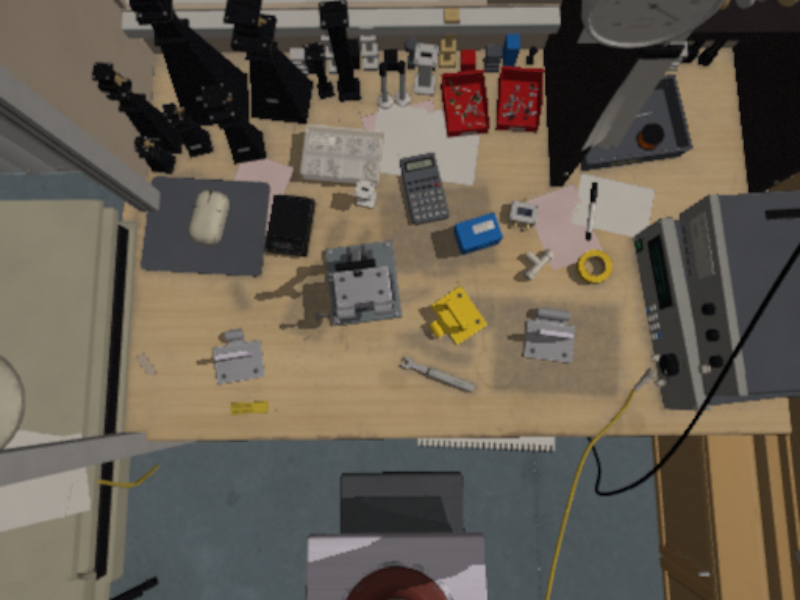

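View pics/side0.png

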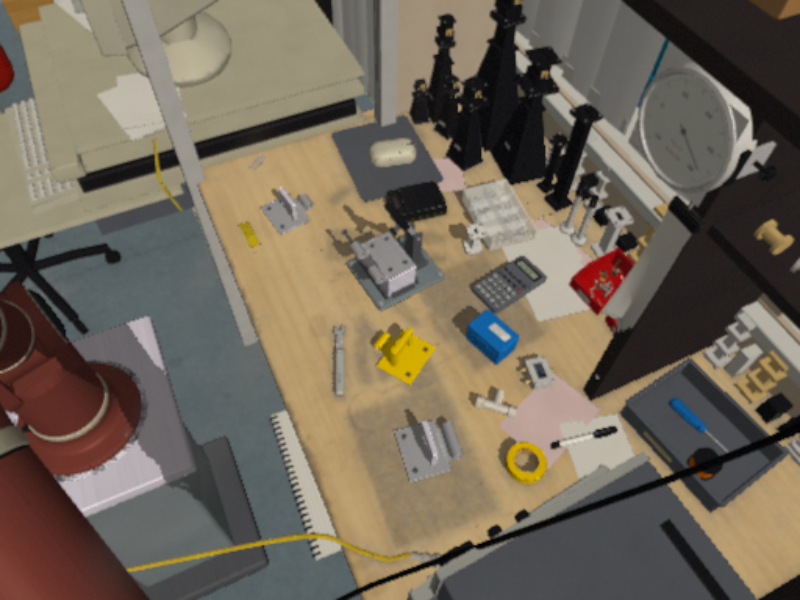

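```bash
cat > s2.py <<'E'
from h import *
p=vision.snapshot("top"); f=p["frame"]
q=vision.snapshot("side"); g=q["frame"]
np.savez("d0.npz",tf=f,td=p["depth"],sf=g,sd=q["depth"])
A=cv2.resize(f[140:270,110:390],(800,371),interpolation=cv2.INTER_CUBIC); save("topc",A)
B=cv2.resize(g[110:320,160:360],(560,588),interpolation=cv2.INTER_CUBIC); save("sidec",B)
E
python3 s2.py
```

```text
(no output)
```

View pics/topc.png

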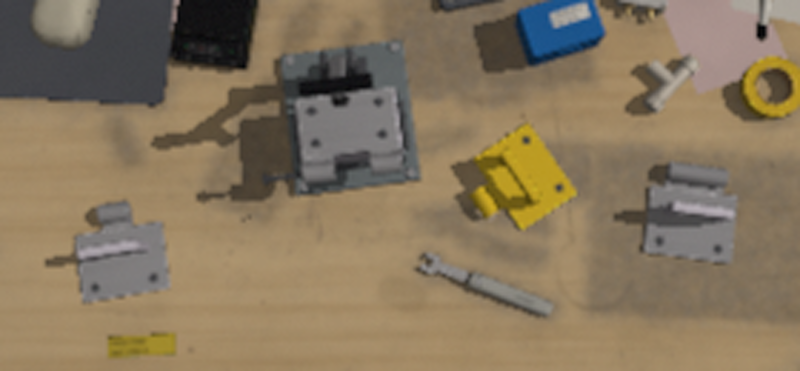

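View pics/sidec.png

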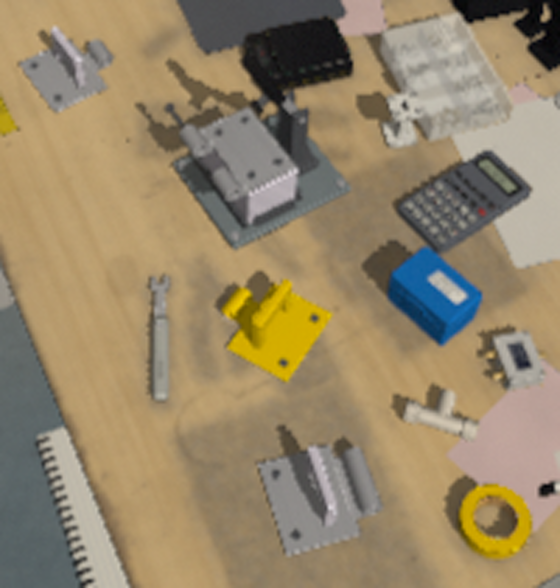

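```bash
cat > m.py <<'E'
from h import *
def rect(W,m,zlo,zhi,name):
    k=m&(W[...,2]>zlo)&(W[...,2]<zhi); P=W[k]
    if len(P)<8: print(name,"few",len(P)); return
    c,s,a=cv2.minAreaRect((P[:,:2]*1000).astype(np.float32))
    print(name,len(P),"c",np.round(c,1),"s",np.round(s,1),"a",round(a,1),"z",np.median(P[:,2]).round(4),"mean",P.mean(0).round(4))
for c in ("top","side"):
    p=vision.snapshot(c); W=cloud(p); print(c)
    fr=p["frame"].astype(int)
    # table check
    u=proj(p,[[.45,.15,0]])[0].round().astype(int); print("table z",W[u[1]-3:u[1]+4,u[0]-3:u[0]+4,2].round(4).mean(),W[u[1]-3:u[1]+4,u[0]-3:u[0]+4,2].std())
    near=lambda x,y,r:(abs(W[...,0]-x)<r)&(abs(W[...,1]-y)<r)
    L=near(.475,.3,.075)
    rect(W,L,.0025,.008,"leafplate"); rect(W,L,.012,.025,"leafknuck"); rect(W,L,.042,.06,"handle")
    J=near(.585,.058,.075)
    rect(W,J,.062,.075,"jambtop"); rect(W,J,.006,.014,"base"); rect(W,J,.076,.084,"jambkn"); rect(W,J,.09,.2,"clamp")
    for n in ("clamp","leaf","jamb"):
        for r in silhouettes(p,n)[:2]:
            m=np.array(r["mask"]); print(n,r["conf"],m.sum(),np.nanmin(W[m],0).round(3),np.nanmax(W[m],0).round(3))
E
python3 m.py
```

```text
top
table z 0.0003204081632653061 0.002155610581828393
leafplate 743 c [474.5 300. ] s [149.  149.3] a 0.3 z 0.0042 mean [0.4664 0.292  0.0044]
leafknuck 77 c [495.1 293.4] s [55.  55.4] a 8.8 z 0.018 mean [0.508  0.2965 0.0181]
handle 82 c [472.6 291.9] s [10.  60.4] a 8.6 z 0.0498 mean [0.4723 0.2915 0.0497]
jambtop 773 c [582.1  70.9] s [ 88.3 146.7] a 23.6 z 0.0692 mean [0.5892 0.055  0.0691]
base 534 c [601.  57.] s [131.7 130.1] a 6.8 z 0.0102 mean [0.5916 0.053  0.0101]
jambkn 118 c [588.8  73.3] s [108.3 131.4] a 7.0 z 0.0814 mean [0.5464 0.0586 0.081 ]
clamp 251 c [627.3  55.3] s [62.9 62. ] a 83.6 z 0.1655 mean [0.6187 0.0588 0.1464]
clamp 0.69 205 [0.596 0.028 0.011] [0.655 0.098 0.174]
leaf 0.89 798 [ 0.495 -0.171 -0.004] [ 0.6   -0.07   0.054]
leaf 0.84 802 [ 0.424  0.241 -0.002] [0.519 0.339 0.056]
jamb 0.74 1034 [0.532 0.003 0.007] [0.639 0.135 0.167]
side
table z -0.0014448979591836736 0.0015782914931114149
leafplate 243 c [469.9 306.2] s [158.4 120.8] a 15.1 z 0.004 mean [0.4627 0.2904 0.0042]
leafknuck 52 c [495.6 292.8] s [55.6 58.1] a 7.0 z 0.0166 mean [0.5021 0.2928 0.0172]
handle 51 c [472.6 291.1] s [11.2 59.3] a 8.0 z 0.0479 mean [0.473  0.2889 0.048 ]
jambtop 657 c [596.3  71.4] s [121.1 135.8] a 6.7 z 0.0679 mean [0.5917 0.0519 0.0678]
base 423 c [601.2  54.9] s [132.  129.7] a 6.8 z 0.009 mean [0.5812 0.0346 0.0091]
jambkn 131 c [577.5  80.4] s [124.  126.3] a 23.8 z 0.0809 mean [0.5584 0.0544 0.0805]
clamp 195 c [626.9  59.3] s [58.2 65.7] a 6.6 z 0.1629 mean [0.6189 0.0545 0.143 ]
clamp 0.43 133 [0.599 0.024 0.001] [0.668 0.17  0.172]
leaf 0.8 588 [ 0.423  0.24  -0.006] [0.524 0.367 0.052]
leaf 0.76 852 [ 0.496 -0.175 -0.005] [ 0.605 -0.056  0.053]
jamb 0.68 947 [ 0.533 -0.    -0.003] [0.629 0.163 0.087]
```

```bash
cat > m2.py <<'E'
from h import *
from scipy.optimize import least_squares
def knfit(P,yaw0,x0,y0,z0):
    # axis dir (-sin yaw, cos yaw); returns offset at (x0,y0) along normal, z, yaw
    def f(v,full=False):
        s,dz,yaw=v; n=np.array([np.cos(yaw),np.sin(yaw)])
        d=(P[:,:2]-[x0,y0])@n-s; return np.hypot(d,P[:,2]-z0-dz)-.01
    r=least_squares(f,[0,0,yaw0],loss="soft_l1",f_scale=.001)
    return r.x,np.abs(f(r.x)).mean()
def ext(v,w=1): return np.percentile(v,[w,100-w]).round(4),len(v)
T=[];
for c in ("top","side"):
    p=vision.snapshot(c); W=cloud(p).reshape(-1,3); W=W[~np.isnan(W[:,0])]; print(c)
    for name,o,yaw,xk,zk,ym in (("jamb",(.592,.055),np.radians(6.8),-.046,.075,.05),("leaf",(.4627,.2901),np.radians(8.4),.051,.010,.018)):
        for it in range(3):
            cs,sn=np.cos(yaw),np.sin(yaw); R=np.array([[cs,-sn],[sn,cs]])
            Q=np.c_[(W[:,:2]-o)@R,W[:,2]]
            k=(abs(Q[:,0]-xk)<.0115)&(abs(Q[:,1])<ym)&(Q[:,2]>zk+.003)&(Q[:,2]<zk+.013)
            a=np.array(o)+R@[xk,0]
            v,e=knfit(W[k],yaw,a[0],a[1],zk)
            o=np.array(o)+v[0]*R[:,0]; 
            print(name,"shift",v.round(4),"e",e.round(4),k.sum(),"yaw",np.degrees(v[2]).round(2),"o",o.round(4))
            if it==0: yaw=yaw if abs(v[2]-yaw)>.06 else .5*(yaw+v[2])
        cs,sn=np.cos(yaw),np.sin(yaw); R=np.array([[cs,-sn],[sn,cs]]); Q=np.c_[(W[:,:2]-o)@R,W[:,2]]
        k=(abs(Q[:,0]-xk)<.008)&(Q[:,2]>zk+.004)&(abs(Q[:,1])<.055)&(Q[:,2]<zk+.013)
        y=np.sort(Q[k,1]); print(" kn y",y[[0,1,2,-3,-2,-1]].round(4),"gap",y[y<0][-2:].round(4) if name=="jamb" else "",y[y>0][:2].round(4) if name=="jamb" else "")
        zt=.069 if name=="jamb" else .004; t=.003 if name=="jamb" else .0018
        k=(abs(Q[:,2]-zt)<t)&(abs(Q[:,1])<.06)&(Q[:,0]>-.04)&(Q[:,0]<.035)
        for yl in (-.02,0,.02):pass
        print(" plate y",ext(Q[k&(Q[:,0]<.02),1]),"x",ext(Q[k,0]))
        if name=="leaf":
            k=(Q[:,2]>.046)&(Q[:,2]<.055)&(abs(Q[:,0])<.04)&(abs(Q[:,1])<.05); c_,s_,a_=cv2.minAreaRect((Q[k,:2]*1000).astype(np.float32)); print(" handle in leaf",np.round(c_,1),np.round(s_,1),round(a_,1))
        else:
            k=(Q[:,2]>.1)&(abs(Q[:,1])<.06)&(Q[:,0]>-.03)&(Q[:,0]<.09)
            h=Q[k]; hi=h[h[:,2]>.155]; print(" clamp zmax",ext(h[:,2],.5),"bar pts x",ext(hi[:,0]),"y",ext(hi[:,1]),"z",ext(hi[:,2]))
            np.save("clamp_"+c+".npy",h)
            k=(abs(Q[:,2]-.01)<.003)&(abs(Q[:,1])<.08)&(Q[:,0]>-.08)&(Q[:,0]<.11); print(" base x",ext(Q[k,0],.5),"y",ext(Q[k,1],.5))
E
python3 m2.py
```

```text
top
jamb shift [ 0.0006 -0.0002  0.1181] e 0.001 145 yaw 6.77 o [0.5926 0.0551]
jamb shift [ 0.     -0.0002  0.1181] e 0.001 145 yaw 6.77 o [0.5926 0.0551]
jamb shift [ 0.     -0.0002  0.1181] e 0.001 145 yaw 6.77 o [0.5926 0.0551]
 kn y [-0.0472 -0.0469 -0.0465  0.0474  0.0475  0.0507] gap [-0.0184 -0.0179] [0.0181 0.0192]
 plate y (array([-0.0472,  0.0476]), 573) x (array([-0.0341,  0.0289]), 665)
 clamp zmax (array([0.1015, 0.1734]), 240) bar pts x (array([0.0098, 0.0259]), 143) y (array([-0.0314,  0.032 ]), 143) z (array([0.1573, 0.1734]), 143)
 base x (array([-0.057 ,  0.0927]), 706) y (array([-0.0638,  0.0653]), 706)
leaf shift [0.0002 0.0002 0.1196] e 0.0012 64 yaw 6.85 o [0.4629 0.2901]
leaf shift [-0.      0.0002  0.1196] e 0.0012 64 yaw 6.85 o [0.4629 0.2901]
leaf shift [-0.      0.0002  0.1196] e 0.0012 64 yaw 6.85 o [0.4629 0.2901]
 kn y [-0.0133 -0.0133 -0.0123  0.0161  0.0162  0.0168] gap  
 plate y (array([-0.0572,  0.0553]), 331) x (array([-0.0364,  0.034 ]), 438)
 handle in leaf [9.8 0.8] [10.2 58.6] 1.3
side
jamb shift [ 0.0008 -0.0017  0.1311] e 0.0012 106 yaw 7.51
[... 282 characters left out ...]
([-0.0483,  0.047 ]), 400) x (array([-0.0338,  0.0293]), 471)
 clamp zmax (array([0.1008, 0.1722]), 178) bar pts x (array([0.01  , 0.0232]), 109) y (array([-0.0331,  0.0315]), 109) z (array([0.1595, 0.1721]), 109)
 base x (array([-0.0569,  0.0922]), 478) y (array([-0.0662,  0.0624]), 478)
leaf shift [ 0.0006 -0.0019  0.1302] e 0.0014 39 yaw 7.46 o [0.4633 0.2902]
leaf shift [-0.     -0.0019  0.1302] e 0.0014 39 yaw 7.46 o [0.4633 0.2902]
leaf shift [ 0.     -0.0019  0.1302] e 0.0014 39 yaw 7.46 o [0.4633 0.2902]
 kn y [-0.015  -0.0137 -0.013   0.0142  0.015   0.0171] gap  
 plate y (array([-0.0463,  0.0458]), 149) x (array([-0.0362,  0.0341]), 183)
 handle in leaf [ 9.5 -0.4] [ 9.8 56.8] 0.0
```

```bash
cat > o.py <<'E'
from h import *
for c in ("top","side"):
    p=vision.snapshot(c); W=cloud(p).reshape(-1,3); W=W[~np.isnan(W[:,0])]
    print(c,"tcp px",proj(p,[[.185,-.623,.233],[.43,-.2,.23]]).round(0), proj(p,[[0.4,-.45,.0]]).round(0))
    print("max z per cell, rows x .1.. .8 step .1; cols y -.8...+.4 step .1")
    for x in np.arange(.1,.85,.1):
        print(round(x,1),[ (lambda k: round(float(np.percentile(W[k,2],99)),2) if k.sum()>3 else None)((abs(W[:,0]-x-.05)<.05)&(abs(W[:,1]-y-.05)<.05)) for y in np.arange(-.8,.4,.1)])
E
python3 o.py
```

```text
top tcp px [[537. 350.]
 [337. 239.]] [[407. 251.]]
max z per cell, rows x .1.. .8 step .1; cols y -.8...+.4 step .1
0.1 [-0.03, -0.12, 0.23, -0.12, -0.01, -0.01, 0.0, 0.0, 0.0, 0.0, -0.72, -0.72, 0.14]
0.2 [-0.02, -0.12, -0.72, 0.1, 0.01, -0.17, -0.17, -0.17, -0.72, -0.72, -0.72, -0.72, 0.3]
0.3 [0.0, 0.14, 0.24, 0.19, 0.01, 0.0, 0.0, 0.0, 0.0, 0.0, 0.01, 0.0, 0.37]
0.4 [None, None, 0.27, 0.24, 0.02, 0.01, 0.01, 0.01, 0.0, 0.0, 0.05, 0.05, 0.14]
0.5 [None, 0.24, 0.34, 0.24, 0.05, 0.05, 0.05, 0.02, 0.09, 0.08, 0.02, 0.02, 0.14]
0.6 [None, 0.25, 0.25, 0.24, 0.02, 0.02, 0.05, 0.01, 0.17, 0.07, 0.03, 0.03, 0.13]
0.7 [0.13, 0.24, 0.0, 0.01, 0.56, 0.56, 0.05, 0.02, 0.05, 0.03, 0.03, 0.04, 0.43]
0.8 [None, 0.16, 0.05, 0.47, 0.45, 0.0, 0.01, 0.02, 0.04, 0.04, 0.2, 0.2, 0.41]
side tcp px [[188. 509.]
 [229. 224.]] [[263. 365.]]
max z per cell, rows x .1.. .8 step .1; cols y -.8...+.4 step .1
0.1 [None, None, 0.63, 0.67, 0.67, -0.02, 0.0, 0.0, 0.0, 0.0, -0.72, -0.72, 0.14]
0.2 [None, None, None, 0.1, 0.01, -0.17, -0.17, -0.17, -0.72, -0.72, -0.72, -0.72, 0.38]
0.3 [None, None, 0.24, 0.19, 0.01, 0.0, 0.0, 0.0, 0.0, 0.0, 0.0, 0.0, 0.41]
0.4 [None, None, 0.27, 0.24, 0.03, 0.01, 0.01, 0.01, 0.0, 0.0, 0.05, 0.05, 0.13]
0.5 [None, 0.24, 0.36, 0.24, 0.05, 0.05, 0.05, 0.02, 0.09, 0.08, 0.02, 0.02, 0.13]
0.6 [None, 0.24, 0.49, 0.24, 0.02, 0.04, 0.05, 0.01, 0.17, 0.07, 0.03, 0.03, 0.13]
0.7 [None, 0.24, None, 0.0, 0.66, 0.66, 0.66, 0.02, 0.05, 0.03, 0.03, 0.04, 0.31]
0.8 [None, 0.13, 0.05, 0.47, 0.66, 0.68, 0.0, 0.02, 0.04, 0.04, 0.2, 0.2, 0.28]
```

```bash
cat > plan.py <<'E'
import sys,json
from h import *
def plan(p,yaw,tgts,step=.045,rot=.14):
    # tgts: (x,y,z,yaw)
    p=np.array(p,float)
    for t in tgts:
        q=np.array(t[:3]); dy=(t[3]-yaw+np.pi)%(2*np.pi)-np.pi
        n=max(1,int(np.ceil(max(np.linalg.norm(q-p)/step,abs(dy)/rot)-1e-6)))
        out=[]
        for i in range(n):
            w=(q-p)/(n-i); c,s=np.cos(yaw),np.sin(yaw)
            sh=np.round([c*w[0]+s*w[1],s*w[0]-c*w[1],-w[2]],4)
            r=round(-((t[3]-yaw+np.pi)%(2*np.pi)-np.pi)/(n-i),3)
            out.append([sh.tolist(),[0,0,r]])
            p=p+[c*sh[0]+s*sh[1],s*sh[0]-c*sh[1],-sh[2]]; yaw-=r
        print("to",t); 
        for o in out: print("  ",json.dumps(o))
def now():
    s=ctrl.get_state(); e=s["eef_rot"]; print("t",round(s["time_s"],2),"tcp",s["tool_pos"].round(4),"rpy",e.round(4),"F",s["wrist_force"].round(2),"gap",round(s["finger_gap"]*.093,4),"q",s["qpos"].round(2))
    return s["tool_pos"],e[2]
if __name__=="__main__":
    p,y=now()
    plan(p,y,json.loads(sys.argv[1]))
E
python3 plan.py '[[0.20,-0.42,0.28,0.288],[0.36,-0.26,0.28,0.85],[0.52,0.0,0.28,1.692],[0.61,0.057,0.21,1.692]]'
```

```text
t 2.5 tcp [ 0.1845 -0.6233  0.2326] rpy [-3.1416 -0.      0.2878] F [ 0.32 -0.44  0.43] gap 0.093 q [ 1.26  0.61 -0.01  1.42  0.01  1.1  -0.04]
to [0.2, -0.42, 0.28, 0.288]
   [[0.0145, -0.0381, -0.0095], [0, 0, -0.0]]
   [[0.0145, -0.0381, -0.0095], [0, 0, -0.0]]
   [[0.0145, -0.0381, -0.0095], [0, 0, -0.0]]
   [[0.0145, -0.0381, -0.0094], [0, 0, -0.0]]
   [[0.0146, -0.0381, -0.0095], [0, 0, -0.0]]
to [0.36, -0.26, 0.28, 0.85]
   [[0.0331, -0.018, 0.0], [0, 0, -0.094]]
   [[0.0347, -0.0148, 0.0], [0, 0, -0.094]]
   [[0.0359, -0.0115, 0.0], [0, 0, -0.094]]
   [[0.0368, -0.0081, 0.0], [0, 0, -0.093]]
   [[0.0374, -0.0046, 0.0], [0, 0, -0.094]]
   [[0.0378, -0.0011, 0.0], [0, 0, -0.093]]
to [0.52, 0.0, 0.28, 1.692]
   [[0.043, -0.0073, 0.0], [0, 0, -0.12]]
   [[0.0435, -0.0022, 0.0], [0, 0, -0.12]]
   [[0.0435, 0.0031, 0.0], [0, 0, -0.12]]
   [[0.0428, 0.0083, 0.0], [0, 0, -0.121]]
   [[0.0415, 0.0134, 0.0], [0, 0, -0.12]]
   [[0.0396, 0.0182, 0.0], [0, 0, -0.121]]
   [[0.0372, 0.0229, 0.0], [0, 0, -0.12]]
to [0.61, 0.057, 0.21, 1.692]
   [[0.0152, 0.0321, 0.0233], [0, 0, -0.0]]
   [[0.0152, 0.0321, 0.0234], [0, 0, -0.0]]
   [[0.0153, 0.032, 0.0233], [0, 0, -0.0]]
```

Possible confusions for the leaf, in 512x384 top-image pixels:
- Grey leaf at (150,230), with the short ~30 mm knuckle at (149,212). This is the target, and the close crop confirms it.
- Yellow look-alike at (292,203).
- Grey leaf at (352,216), with the 60 mm knuckle. This is the spare.
- The jamb's own leaf at (230,190).

Now I'll close the fingers and move away from the instrument.

```bash
python3 -m handwheel '[[0.0,[0.0145,-0.038,-0.0095],[0,0,0]],[0.0,[0.0145,-0.038,-0.0095],[0,0,0]],[0.0,[0.0145,-0.038,-0.0095],[0,0,0]],[0.0,[0.0145,-0.038,-0.0095],[0,0,0]],[0.0,[0.0145,-0.038,-0.0095],[0,0,0]]]'
python3 plan.py '[[0.36,-0.26,0.28,0.85]]'
```

```text
time_s: 3.0
tool_pos: [0.2002, -0.4188, 0.2806]
eef_rot: [3.141, -0.0, 0.288]
wrist_force: [0.7, 0.5, -0.3]
finger_gap: 0.62
t 3.0 tcp [ 0.2002 -0.4188  0.2806] rpy [ 3.1412e+00 -2.0000e-04  2.8790e-01] F [ 0.72  0.53 -0.32] gap 0.0577 q [ 1.11  0.28 -0.04  1.86  0.01  1.   -0.22]
to [0.36, -0.26, 0.28, 0.85]
   [[0.0331, -0.0178, 0.0001], [0, 0, -0.094]]
   [[0.0346, -0.0146, 0.0001], [0, 0, -0.094]]
   [[0.0358, -0.0113, 0.0001], [0, 0, -0.094]]
   [[0.0367, -0.0079, 0.0001], [0, 0, -0.093]]
   [[0.0373, -0.0045, 0.0001], [0, 0, -0.094]]
   [[0.0375, -0.001, 0.0001], [0, 0, -0.093]]
```

```bash
python3 -m handwheel '[[0,[0.0331,-0.018,0],[0,0,-0.094]],[0,[0.0346,-0.0146,0],[0,0,-0.094]],[0,[0.0358,-0.0113,0],[0,0,-0.094]],[0,[0.0367,-0.008,0],[0,0,-0.094]],[0,[0.0373,-0.0045,0],[0,0,-0.094]]]'
python3 -m handwheel '[[0,[0.0375,-0.001,0],[0,0,-0.094]],[0,[0.043,-0.0073,0],[0,0,-0.12]],[0,[0.0435,-0.0022,0],[0,0,-0.12]],[0,[0.0435,0.0031,0],[0,0,-0.12]],[0,[0.0428,0.0083,0],[0,0,-0.12]]]'
python3 -m handwheel '[[0,[0.0415,0.0134,0],[0,0,-0.12]],[0,[0.0396,0.0182,0],[0,0,-0.12]],[0,[0.0372,0.0229,0],[0,0,-0.12]]]'
python3 plan.py '[[0.612,0.057,0.205,1.692]]'
```

```text
time_s: 3.5
tool_pos: [0.3342, -0.2868, 0.2806]
eef_rot: [3.14, -0.0, 0.762]
wrist_force: [1.0, -0.7, 0.2]
finger_gap: 0.188
time_s: 4.0
tool_pos: [0.4517, -0.1113, 0.2806]
eef_rot: [3.141, 0.0, 1.336]
wrist_force: [0.0, -1.0, -1.1]
finger_gap: 0.005
time_s: 4.3
tool_pos: [0.5202, 0.0002, 0.2805]
eef_rot: [3.141, 0.0, 1.696]
wrist_force: [0.6, -0.2, -0.5]
finger_gap: 0.004
t 4.3 tcp [5.202e-01 2.000e-04 2.805e-01] rpy [3.1408e+00 5.0000e-04 1.6961e+00] F [ 0.6  -0.16 -0.48] gap 0.0003 q [ 0.33  0.41 -0.55  1.71  0.24  1.08 -0.16]
to [0.612, 0.057, 0.205, 1.692]
   [[0.015, 0.0327, 0.0252], [0, 0, 0.001]]
   [[0.015, 0.0327, 0.0252], [0, 0, 0.002]]
   [[0.015, 0.0327, 0.0251], [0, 0, 0.001]]
```

```bash
python3 -m handwheel '[[0,[0.015,0.0327,0.025],[0,0,0.001]],[0,[0.015,0.0327,0.025],[0,0,0.002]],[0,[0.015,0.032,0.025],[0,0,0.001]],[0,[0,0,0],[0,0,0]]]'
python3 -m handwheel '[[0,[0,-0.001,0.012],[0,0,0]],[0,[0,-0.001,0.008],[0,0,0]]]'
python3 - <<'E'
from h import *
p=vision.snapshot("side"); save("a1",cv2.resize(p["frame"][90:240,150:350],(800,600),interpolation=cv2.INTER_CUBIC))
E
```

```text
time_s: 4.7
tool_pos: [0.6111, 0.0582, 0.2002]
eef_rot: [-3.136, -0.003, 1.691]
wrist_force: [-1.1, -1.3, -0.7]
finger_gap: 0.007
time_s: 4.9
tool_pos: [0.6081, 0.0539, 0.185]
eef_rot: [-3.141, 0.001, 1.687]
wrist_force: [0.1, -0.5, 4.2]
finger_gap: 0.005
```

View pics/a1.png

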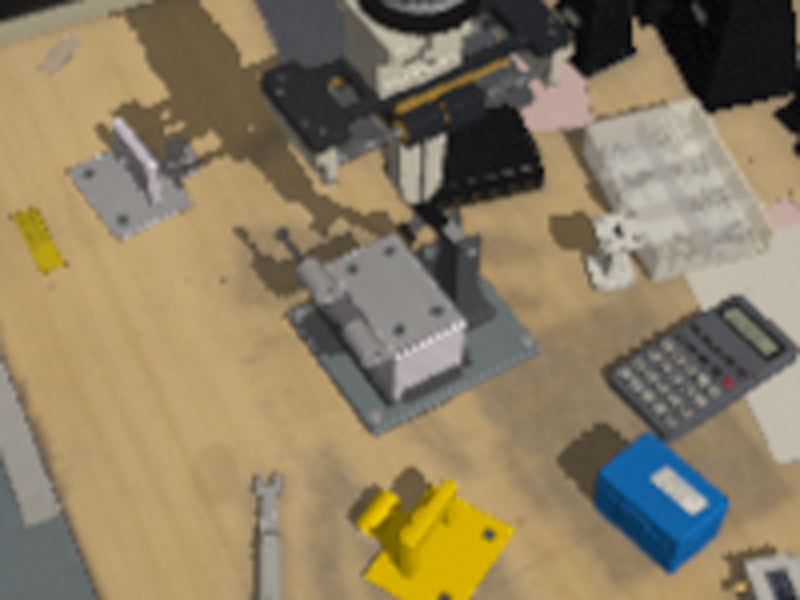

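```bash
python3 -m handwheel '[[0,[0.001,-0.008,0.006],[0,0,0]],[0,[0.001,-0.007,0.006],[0,0,0]],[0,[0,-0.006,0.007],[0,0,0]],[0,[0,-0.005,0.008],[0,0,0]],[0,[0,-0.004,0.008],[0,0,0]]]'
python3 -m handwheel '[[0,[0,-0.004,0.008],[0,0,0]],[0,[0,-0.003,0.008],[0,0,0]],[0,[0,-0.001,0.006],[0,0,0]]]'
```

```text
time_s: 5.45
tool_pos: [0.5737, 0.05, 0.1512]
eef_rot: [-3.133, 0.005, 1.686]
wrist_force: [-9.2, -2.3, 6.9]
finger_gap: 0.002
time_s: 5.75
tool_pos: [0.5658, 0.0494, 0.1282]
eef_rot: [-3.133, 0.004, 1.686]
wrist_force: [-5.6, -2.5, 2.9]
finger_gap: 0.002
```

```bash
python3 -m handwheel '[[0,[0,0,0.006],[0,0,0]],[0,[0,0,0.004],[0,0,0]],[0,[0,0,0],[0,0,0]]]'
python3 -m handwheel '[[0,[0,0,0.002],[0,0,0]],[0,[0,0,0],[0,0,0]]]'
```

```text
time_s: 6.05
tool_pos: [0.571, 0.0518, 0.1185]
eef_rot: [3.14, 0.0, 1.687]
wrist_force: [0.4, 0.2, -0.7]
finger_gap: 0.004
time_s: 6.25
tool_pos: [0.5716, 0.0522, 0.1172]
eef_rot: [3.139, 0.001, 1.687]
wrist_force: [-1.1, -1.4, 5.1]
finger_gap: 0.005
```

```bash
python3 -m handwheel '[[0,[0,0,0.0015],[0,0,0]],[0,[0,0,0],[0,0,0]]]'; python3 -m handwheel '[[0,[0,0,0.0015],[0,0,0]],[0,[0,0,0],[0,0,0]]]';python3 -m handwheel '[[0,[0,0,0.001],[0,0,0]],[0,[0,0,0],[0,0,0]]]'
python3 - <<'E'
from h import *
for c in("side","top"):
    p=vision.snapshot(c); W=cloud(p)
    Q=(W[...,:2]-[.5927,.0551]); cy,sy=np.cos(.121),np.sin(.121); X=Q[...,0]*cy+Q[...,1]*sy; Y=-Q[...,0]*sy+Q[...,1]*cy
    save("b_"+c,cv2.resize(p["frame"][130:220,190:310],(800,600),interpolation=cv2.INTER_CUBIC))
    k=(W[...,2]>.086)&(W[...,2]<.112)&(abs(Y)<.045)&(X>-.05)&(X<.07)
    print(c,k.sum(),np.c_[X[k],Y[k],W[k][:,2]].round(3)[::4].tolist())
E
```

```text
time_s: 6.45
tool_pos: [0.5717, 0.0523, 0.117]
eef_rot: [3.139, 0.001, 1.687]
wrist_force: [-3.9, -1.5, 12.4]
finger_gap: 0.006
time_s: 6.65
tool_pos: [0.5717, 0.0522, 0.1169]
eef_rot: [3.139, 0.002, 1.687]
wrist_force: [-5.2, -3.1, 19.2]
finger_gap: 0.005
time_s: 6.85
tool_pos: [0.5717, 0.0523, 0.1168]
eef_rot: [3.138, 0.002, 1.687]
wrist_force: [-6.6, -1.8, 23.8]
finger_gap: 0.002
side 235 [[0.062, 0.016, 0.103], [0.056, 0.013, 0.104], [0.049, 0.013, 0.105], [0.063, 0.012, 0.097], [0.056, 0.013, 0.096], [0.047, 0.014, 0.096], [0.056, 0.006, 0.098], [0.045, 0.011, 0.095], [0.052, 0.001, 0.101], [0.063, -0.004, 0.1], [0.049, 0.001, 0.099], [0.06, -0.004, 0.097], [0.032, 0.007, 0.099], [0.042, 0.0, 0.099], [0.051, -0.006, 0.099], [0.059, -0.014, 0.103], [0.029, 0.002, 0.101], [0.038, -0.005, 0.103], [0.047, -0.012, 0.105], [0.06, -0.013, 0.097], [0.02, 0.004, 0.1], [0.029, -0.003, 0.102], [0.04, -0.008, 0.1], [0.05, -0.014, 0.1], [0.064, -0.014, 0.092], [0.015, 0.001, 0.102], [0.027, -0.002, 0.098], [0.038, -0.006, 0.095], [0.052, -0.016, 0.096], [-0.028, 0.031, 0.094], [0.011, 0.001, 0.1], [0.022, -0.004, 0.099], [0.034, -0.007, 0.094], [0.057, -0.014, 0.086], [0.007, 0.0, 0.099], [0.017, -0.006, 0.098], [0.046, -0.014, 0.089], [0.006, -0.002, 0.098], [0.018, -0.005, 0.093], [-0.003, -0.006, 0.102], [0.012, -0.004, 0.092], [-0.012, -0.01, 0.108], [0.004, -0.005, 0.092], [-0.015, -0.009, 0.104], [-0.001, -0.008, 0.094], [-0.026, -0.011, 0.108], [-0.01, -0.006, 0.094], [-0.027, -0.008, 0.102], [-0.016, -0.011, 0.098], [-0.024, -0.014, 0.102], [-0.027, -0.013, 0.098], [-0.02, -0.023, 0.104], [-0.022, -0.021, 0.1], [-0.028, -0.019, 0.096], [-0.02, -0.029, 0.102], [-0.025, -0.026, 0.098], [-0.029, -0.026, 0.096], [-0.019, -0.032, 0.095], [-0.018, -0.031, 0.089]]
top 0 []
```

View pics/b_side.png

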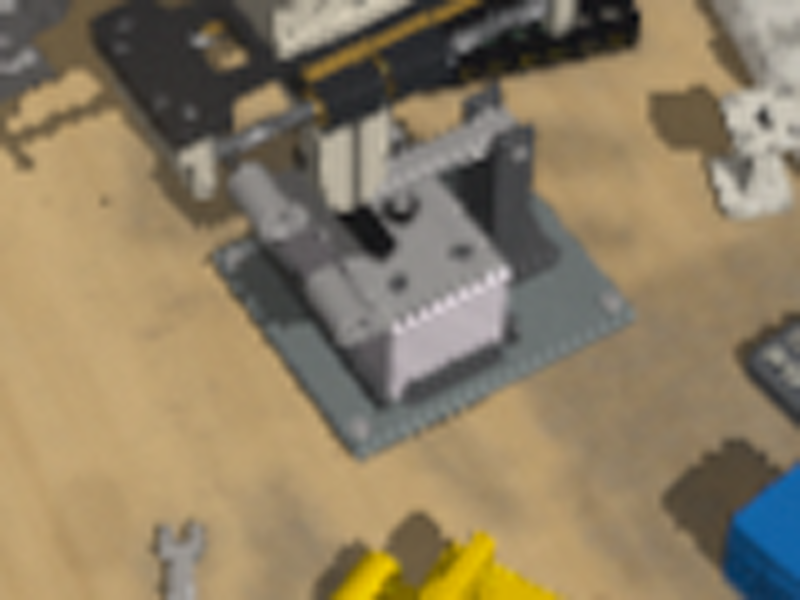

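The view shows the clamp arm level with its foot on the block, at about (405,205) in the crop. The finger tip stopped at z 0.103, which matches the bar's top at angle 0. Next I'll retract and go to the leaf.

```bash
python3 -m handwheel '[[0,[0,0,-0.02],[0,0,0]],[0,[0,0,-0.04],[0,0,0]],[0,[0,0,-0.04],[0,0,0]],[0.05,[0,0,-0.02],[0,0,0]]]'
python3 plan.py '[[0.473,0.2916,0.20,1.711],[0.473,0.2916,0.04,1.711]]'
```

```text
time_s: 7.35
tool_pos: [0.5729, 0.0534, 0.2361]
eef_rot: [3.134, -0.001, 1.688]
wrist_force: [0.7, -0.2, 0.0]
finger_gap: 0.049
t 7.35 tcp [0.5729 0.0534 0.2361] rpy [ 3.1339e+00 -1.0000e-03  1.6879e+00] F [ 0.68 -0.22  0.03] gap 0.0045 q [ 0.2   0.54 -0.52  1.64  0.3   1.04 -0.3 ]
to [0.473, 0.2916, 0.2, 1.711]
   [[0.0414, -0.0119, 0.006], [0, 0, -0.004]]
   [[0.0414, -0.0117, 0.006], [0, 0, -0.004]]
   [[0.0415, -0.0116, 0.006], [0, 0, -0.004]]
   [[0.0415, -0.0114, 0.006], [0, 0, -0.004]]
   [[0.0415, -0.0112, 0.0061], [0, 0, -0.004]]
   [[0.0416, -0.0111, 0.006], [0, 0, -0.003]]
to [0.473, 0.2916, 0.04, 1.711]
   [[-0.0, -0.0, 0.04], [0, 0, -0.0]]
   [[-0.0, -0.0, 0.04], [0, 0, -0.0]]
   [[-0.0, -0.0, 0.04], [0, 0, -0.0]]
   [[-0.0, -0.0, 0.04], [0, 0, -0.0]]
```

```bash
python3 -m handwheel '[[0.05,[0.0414,-0.012,0.006],[0,0,-0.004]],[0.05,[0.0414,-0.0117,0.006],[0,0,-0.004]],[0.05,[0.0415,-0.0116,0.006],[0,0,-0.004]],[0.05,[0.0415,-0.0114,0.006],[0,0,-0.004]],[0.05,[0.0415,-0.0112,0.006],[0,0,-0.004]]]'
python3 -m handwheel '[[0.05,[0.0416,-0.011,0.006],[0,0,-0.003]],[0.05,[0,0,0],[0,0,0]]]'
python3 plan.py '[[0.473,0.2916,0.09,1.711]]'; python3 m2.py | grep -v shift
```

```text
time_s: 7.85
tool_pos: [0.4873, 0.2528, 0.2023]
eef_rot: [3.14, -0.001, 1.708]
wrist_force: [0.8, 0.0, 1.0]
finger_gap: 0.469
time_s: 8.05
tool_pos: [0.4664, 0.299, 0.1965]
eef_rot: [-3.141, -0.007, 1.724]
wrist_force: [-0.5, 0.9, -0.4]
finger_gap: 0.534
t 8.05 tcp [0.4664 0.299  0.1965] rpy [-3.141  -0.0071  1.7238] F [-0.52  0.9  -0.41] gap 0.0496 q [-0.27  0.55 -0.53  1.74  0.33  0.93 -0.77]
to [0.473, 0.2916, 0.09, 1.711]
   [[-0.0028, 0.0018, 0.0355], [0, 0, 0.004]]
   [[-0.0027, 0.0018, 0.0355], [0, 0, 0.004]]
   [[-0.0028, 0.0018, 0.0355], [0, 0, 0.005]]
top
 kn y [-0.0471 -0.0468 -0.0465  0.047   0.0472  0.048 ] gap [-0.0186 -0.0182] [0.0182 0.0193]
 plate y (array([-0.0474,  0.0484]), 432) x (array([-0.0347,  0.0289]), 517)Traceback (most recent call last):
  File "m2.py", line 35, in <module>
    h=Q[k]; hi=h[h[:,2]>.155]; print(" clamp zmax",ext(h[:,2],.5),"bar pts x",ext(hi[:,0]),"y",ext(hi[:,1]),"z",ext(hi[:,2]))
                                                                              ~~~^^^^^^^^^
  File "m2.py", line 10, in ext
    def ext(v,w=1): return np.percentile(v,[w,100-w]).round(4),len(v)
                           ~~~~~~~~~~~~~^^^^^^^^^^^^^
    return _quantile_unchecked(
        a, q, axis, out, overwrite_input, method, keepdims, weights)
    return _ureduce(a,
                    func=_quantile_ureduce_func,
    ...<5 lines>...
                    overwrite_input=overwrite_input,
                    method=method)
    r = func(a, **kwargs)
    result = _quantile(arr,
                       quantiles=q,
    ...<2 lines>...
                       out=out,
                       weights=wgt)
    slices_having_nans = np.isnan(arr[-1, ...])
                                  ~~~^^^^^^^^^
IndexError: index -1 is out of bounds for axis 0 with size 0
```

```bash
sed -i 's/^            h=Q\[k\]; hi=.*$/            h=Q[k]/' m2.py; python3 m2.py | grep -v "base\|plate"; python3 plan.py '[[0.473,0.2916,0.09,1.711]]'
```

```text
top
jamb shift [ 0.0007 -0.0002  0.1273] e 0.0011 141 yaw 7.29 o [0.5927 0.0551]
jamb shift [ 0.     -0.0002  0.1273] e 0.0011 141 yaw 7.29 o [0.5927 0.0551]
jamb shift [ 0.     -0.0002  0.1273] e 0.0011 141 yaw 7.29 o [0.5927 0.0551]
 kn y [-0.047  -0.0467 -0.0463  0.0478  0.0506  0.051 ] gap [-0.0181 -0.0177] [0.0194 0.0195]
leaf shift [-0.0003 -0.0004  0.211 ] e 0.0014 62 yaw 12.09 o [0.4624 0.2901]
leaf shift [-0.     -0.0004  0.211 ] e 0.0014 62 yaw 12.09 o [0.4624 0.2901]
leaf shift [-0.     -0.0004  0.211 ] e 0.0014 62 yaw 12.09 o [0.4624 0.2901]
 kn y [-0.0138 -0.0133 -0.0132  0.0148  0.016   0.0162] gap  
 handle in leaf [10.3  0.8] [10. 60.] 0.3
side
jamb shift [ 0.0013 -0.0015  0.1248] e 0.0013 97 yaw 7.15 o [0.5933 0.0551]
jamb shift [ 0.     -0.0015  0.1248] e 0.0013 97 yaw 7.15 o [0.5933 0.0552]
jamb shift [-0.     -0.0015  0.1248] e 0.0013 97 yaw 7.15 o [0.5933 0.0552]
 kn y [-0.049  -0.0476 -0.0467  0.0457  0.0461  0.0474] gap [-0.0194 -0.0179] [0.0158 0.0164]
leaf shift [-0.0002 -0.0019  0.1428] e 0.0011 37 yaw 8.18 o [0.4625 0.2901]
leaf shift [-0.     -0.0019  0.1428] e 0.0011 37 yaw 8.18 o [0.4625 0.2901]
leaf shift [ 0.     -0.0019  0.1428] e 0.0011 37 yaw 8.18 o [0.4625 0.2901]
 kn y [-0.0163 -0.015  -0.0143  0.0127  0.0149  0.0155] gap  
 handle in leaf [10.1  0. ] [59.2 10.5] 89.4
t 8.2 tcp [0.4716 0.2903 0.1962] rpy [3.1407e+00 5.0000e-04 1.7106e+00] F [ 0.73 -0.76 -0.3 ] gap 0.0502 q [-0.26  0.55 -0.52  1.74  0.33  0.93 -0.77]
to [0.473, 0.2916, 0.09, 1.711]
   [[0.0004, 0.0005, 0.0354], [0, 0, -0.0]]
   [[0.0004, 0.0006, 0.0354], [0, 0, -0.0]]
   [[0.0003, 0.0005, 0.0354], [0, 0, -0.0]]
```

```bash
python3 -m handwheel '[[0.05,[0.0004,0.0005,0.036],[0,0,-0.002]],[0.05,[0.0004,0.0005,0.04],[0,0,0]],[0.05,[0.0003,0.0004,0.035],[0,0,0]],[0.05,[0,0,0.03],[0,0,0]],[0.05,[0,0,0.015],[0,0,0]]]'
python3 -m handwheel '[[0.05,[0,0,0],[0,0,0]]]'
python3 - <<'E'
from h import *
p=vision.snapshot("top"); save("c1",cv2.resize(p["frame"][180:270,100:220],(800,600),interpolation=cv2.INTER_CUBIC))
p=vision.snapshot("side"); save("c2",cv2.resize(p["frame"][90:180,130:250],(800,600),interpolation=cv2.INTER_CUBIC))
E
python3 plan.py '[[0.473,0.2916,0.04,1.713]]'
```

```text
time_s: 8.7
tool_pos: [0.4728, 0.2885, 0.0376]
eef_rot: [-3.139, 0.003, 1.709]
wrist_force: [0.1, -0.6, -0.3]
finger_gap: 0.533
time_s: 8.8
tool_pos: [0.4724, 0.2888, 0.038]
eef_rot: [-3.138, 0.003, 1.709]
wrist_force: [-0.7, -0.6, 0.7]
finger_gap: 0.537
t 8.9 tcp [0.4735 0.2909 0.0406] rpy [3.1405e+00 1.0000e-04 1.7102e+00] F [-0.04 -0.23  0.1 ] gap 0.0498 q [-0.34  0.76 -0.39  1.87  0.48  0.6  -0.9 ]
to [0.473, 0.2916, 0.04, 1.713]
   [[0.0008, -0.0004, 0.0006], [0, 0, -0.003]]
```

View pics/c2.png

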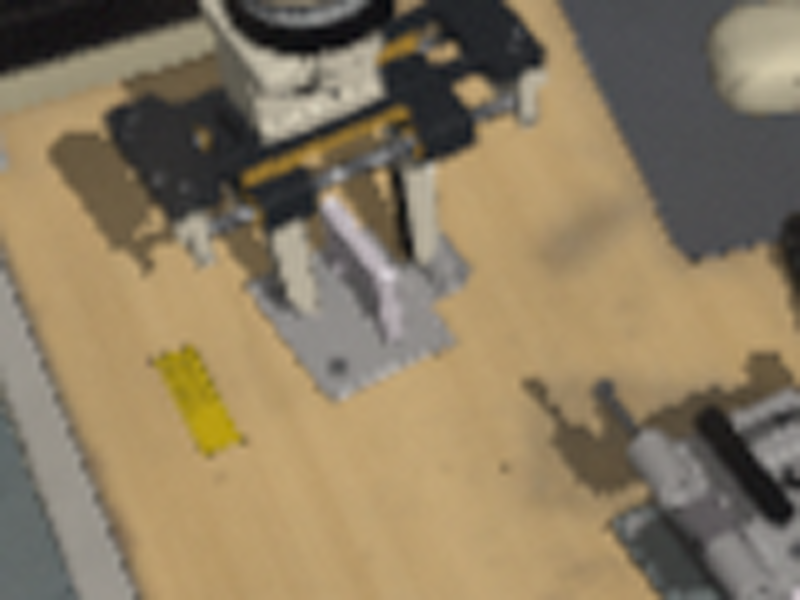

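The fingers straddle the handle bar at about (365,250) in the crop. Closing on it and lifting.

```bash
python3 -m handwheel '[[0.0,[0,0,0],[0,0,0]],[0.0,[0,0,0],[0,0,0]],[0.0,[0,0,0],[0,0,0]],[0.0,[0,0,0],[0,0,0]],[0.0,[0,0,0],[0,0,0]]]'
python3 -m handwheel '[[0.0,[0,0,0],[0,0,0]],[0.0,[0,0,0],[0,0,0]],[0.0,[0,0,-0.01],[0,0,0]],[0.0,[0,0,-0.02],[0,0,0]],[0.0,[0,0,-0.02],[0,0,0]]]'
python3 -m handwheel '[[0.0,[0,0,-0.025],[0,0,0]],[0.0,[0,0,-0.025],[0,0,0]],[0.0,[0,0,0],[0,0,0]],[0.0,[0,0,0],[0,0,0]]]'; python3 plan.py '[]'
python3 - <<'E'
from h import *
p=vision.snapshot("side"); save("d2",cv2.resize(p["frame"][70:190,130:290],(800,600),interpolation=cv2.INTER_CUBIC))
E
```

```text
time_s: 9.4
tool_pos: [0.4724, 0.2921, 0.0405]
eef_rot: [3.141, -0.0, 1.713]
wrist_force: [2.5, -0.2, 0.3]
finger_gap: 0.157
time_s: 9.9
tool_pos: [0.4708, 0.2913, 0.0903]
eef_rot: [-3.138, 0.001, 1.713]
wrist_force: [0.1, -0.1, -3.3]
finger_gap: 0.106
time_s: 10.3
tool_pos: [0.4715, 0.2914, 0.1398]
eef_rot: [-3.141, 0.001, 1.713]
wrist_force: [-0.2, 0.3, -3.2]
finger_gap: 0.107
t 10.3 tcp [0.4715 0.2914 0.1398] rpy [-3.1407e+00  6.0000e-04  1.7128e+00] F [-0.22  0.33 -3.22] gap 0.0099 q [-0.28  0.62 -0.49  1.8   0.38  0.81 -0.82]
```

View pics/d2.png

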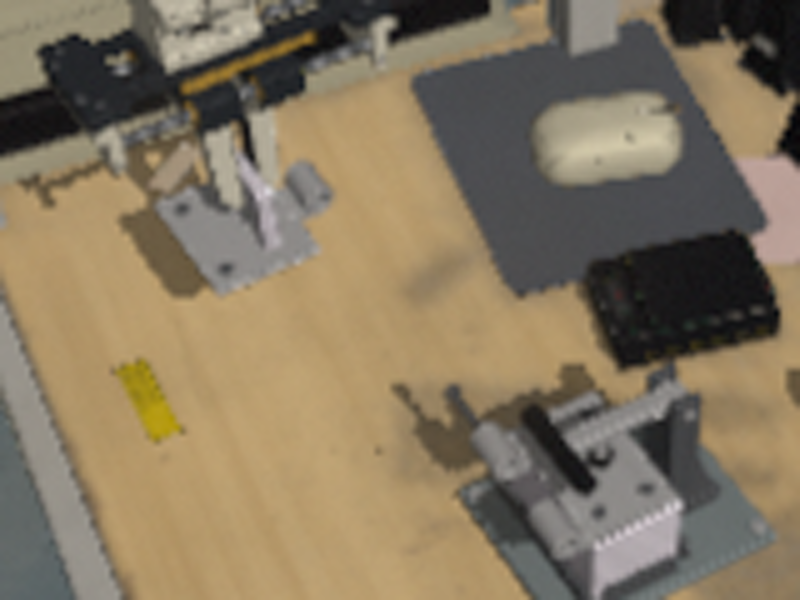

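```bash
python3 plan.py '[[0.5066,0.0443,0.16,1.6948]]'
```

```text
t 10.35 tcp [0.4711 0.2909 0.139 ] rpy [-3.1389e+00  1.6000e-03  1.7128e+00] F [ 0.08 -0.12 -3.9 ] gap 0.0098 q [-0.28  0.62 -0.49  1.8   0.38  0.81 -0.82]
to [0.5066, 0.0443, 0.16, 1.6948]
   [[-0.0415, 0.0, -0.0035], [0, 0, 0.003]]
   [[-0.0415, 0.0002, -0.0035], [0, 0, 0.003]]
   [[-0.0415, 0.0003, -0.0035], [0, 0, 0.003]]
   [[-0.0416, 0.0004, -0.0035], [0, 0, 0.003]]
   [[-0.0415, 0.0006, -0.0035], [0, 0, 0.003]]
   [[-0.0416, 0.0006, -0.0035], [0, 0, 0.003]]
```

Moving more gently, to avoid slip, in about 25 mm rows.

```bash
python3 -m handwheel '[[0,[-0.012,0,-0.005],[0,0,0]],[0,[-0.025,0,-0.005],[0,0,0.002]],[0,[-0.03,0,-0.005],[0,0,0.002]],[0,[-0.03,0,-0.003],[0,0,0.002]],[0,[-0.03,0.0003,-0.003],[0,0,0.002]]]'
python3 -m handwheel '[[0,[-0.03,0.0004,0],[0,0,0.002]],[0,[-0.03,0.0004,0],[0,0,0.002]],[0,[-0.03,0.0004,0],[0,0,0.002]],[0,[-0.018,0.0004,0],[0,0,0.002]],[0,[-0.009,0,0],[0,0,0.001]]]'
python3 -m handwheel '[[0,[0,0,0],[0,0,0]],[0,[0,0,0],[0,0,0]],[0,[0,0,0],[0,0,0]]]'
cat > m3.py <<'E'
from h import *
from m2f import knfit
import sys
def run(zoff=None,o=(.5929,.0551),jy=.124):
    s=ctrl.get_state(); tp=s["tool_pos"]; ps=s["eef_rot"][2]; ly=ps-np.pi/2
    lb=np.r_[tp[:2]+.041*np.array([np.cos(ly),np.sin(ly)]),tp[2]-.0302]
    cs,sn=np.cos(jy),np.sin(jy); R=np.array([[cs,-sn],[sn,cs]])
    print("pred bore in jamb",((lb[:2]-o)@R).round(4),"z",(lb[2]-.01).round(4),"tcp",tp.round(4),"yaw",ps.round(4),"F",s["wrist_force"].round(1))
    for c in ("top","side"):
        p=vision.snapshot(c); W=cloud(p); A=W.reshape(-1,3); A=A[~np.isnan(A[:,0])]
        Q=np.c_[(A[:,:2]-o)@R,A[:,2]]
        # leaf knuckle
        zc=lb[2]; L=(lb[:2]-o)@R
        k=(abs(Q[:,0]-L[0])<.0105)&(abs(Q[:,1]-L[1])<.0165)&(Q[:,2]>zc+.002)&(Q[:,2]<zc+.014)
        if k.sum()>10:
            v,e=knfit(Q[k],ly-jy,L[0],L[1],zc); y=np.sort(Q[k,1])
            print(c,"leafkn x",(L[0]+v[0]).round(4),"z",(zc+v[1]-.01).round(4),"yaw",v[2].round(3),"y",y[[1,-2]].round(4),"mid",((y[1]+y[-2])/2).round(4),k.sum(),e.round(4))
        if zoff is None or 1:
            k=(abs(Q[:,0]+.046)<.0115)&(abs(abs(Q[:,1])-.033)<.014)&(Q[:,2]>.078)&(Q[:,2]<.088)
            if k.sum()>10:
                v,e=knfit(Q[k],0,-.046,0,.075); ya=np.sort(Q[k,1])
                print(c,"jambkn x",(-.046+v[0]).round(4),"z",(.065+v[1]).round(4),"yaw",v[2].round(3),k.sum(),e.round(4))
            k=(abs(Q[:,0]+.046)<.006)&(abs(Q[:,1])<.06)&(Q[:,2]>.0795)&(Q[:,2]<.088); y=np.sort(Q[k,1]); print("  jamb kn y:",y[y<0][[0,-1]].round(4),y[y>0][[0,-1]].round(4))
        save(sys.argv[1]+"_"+c,cv2.resize(p["frame"][120:220,170:305] if c=="side" else p["frame"][140:240,180:315],(800,592),interpolation=cv2.INTER_CUBIC))
run()
E
sed -n 1,12p m2.py | sed '/^T=/,$d' > m2f.py; python3 m3.py e1
```

```text
time_s: 10.85
tool_pos: [0.4894, 0.1636, 0.1603]
eef_rot: [-3.139, 0.001, 1.704]
wrist_force: [0.2, 1.0, -3.2]
finger_gap: 0.104
time_s: 11.35
tool_pos: [0.5062, 0.0466, 0.1601]
eef_rot: [-3.138, 0.002, 1.691]
wrist_force: [1.2, 0.7, -3.2]
finger_gap: 0.099
time_s: 11.65
tool_pos: [0.5066, 0.0521, 0.1612]
eef_rot: [3.142, -0.001, 1.699]
wrist_force: [0.2, 0.2, -3.8]
finger_gap: 0.106
pred bore in jamb [-0.045   0.0079] z 0.121 tcp [0.5066 0.0521 0.1612] yaw 1.6986 F [ 0.2  0.2 -3.8]
top jambkn x -0.0424 z 0.0648 yaw -0.104 30 0.001Traceback (most recent call last):
  File "m3.py", line 25, in <module>
    run()
    ~~~^^
  File "m3.py", line 23, in run
    k=(abs(Q[:,0]+.046)<.006)&(abs(Q[:,1])<.06)&(Q[:,2]>.0795)&(Q[:,2]<.088); y=np.sort(Q[k,1]); print("  jamb kn y:",y[y<0][[0,-1]].round(4),y[y>0][[0,-1]].round(4))
                                                                                                                                              ~~~~~~^^^^^^^^
IndexError: index 0 is out of bounds for axis 0 with size 0
```

```bash
sed -i 's/ y=np.sort(Q\[k,1\]); print("  jamb.*$/ y=np.sort(Q[k,1]); print("  jamb kn y:",y[y<0][[0,-1]].round(4) if (y<0).any() else None,y[y>0][[0,-1]].round(4) if (y>0).any() else None)/; s/("top","side")/("side",)/' m3.py; python3 m3.py e1;  python3 plan.py '[[0.5066,0.0443,0.14,1.6948]]'
```

```text
pred bore in jamb [-0.045   0.0078] z 0.121 tcp [0.5066 0.0521 0.1612] yaw 1.6986 F [-0.5  0.2 -2.4]
side leafkn x -0.0461 z 0.1192 yaw -0.011 y [-0.0069  0.022 ] mid 0.0076 60 0.0012
side jambkn x -0.0466 z 0.0633 yaw 0.022 52 0.0013
  jamb kn y: [-0.0479 -0.0183] [0.0181 0.021 ]
t 11.75 tcp [0.5067 0.0518 0.1613] rpy [ 3.1414e+00 -7.0000e-04  1.6983e+00] F [ 0.61  0.28 -1.87] gap 0.0099 q [ 0.21  0.54 -0.52  1.9   0.36  0.8  -0.39]
to [0.5066, 0.0443, 0.14, 1.6948]
   [[-0.0075, -0.001, 0.0213], [0, 0, 0.004]]
```

View pics/e1_side.png

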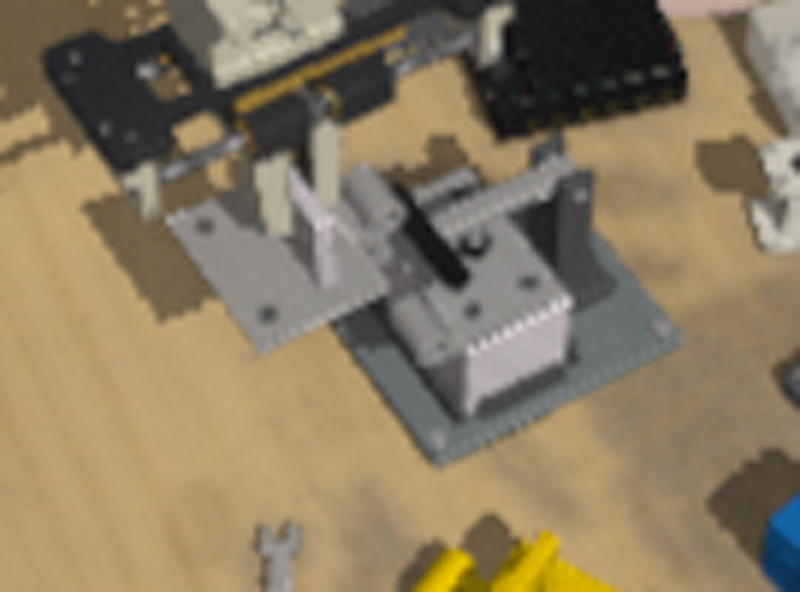

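```bash
python3 -m handwheel '[[0,[-0.004,-0.0004,0.008],[0,0,0.002]],[0,[-0.004,-0.0003,0.01],[0,0,0.002]],[0,[0,0,0.004],[0,0,0]],[0,[0,0,0],[0,0,0]],[0,[0,0,0],[0,0,0]]]'; python3 m3.py e2; python3 plan.py '[[0.5066,0.0443,0.1052,1.6948]]'
```

```text
time_s: 12.25
tool_pos: [0.5072, 0.0425, 0.139]
eef_rot: [-3.141, -0.0, 1.692]
wrist_force: [-0.1, 0.8, -3.0]
finger_gap: 0.105
pred bore in jamb [-0.0456 -0.002 ] z 0.0988 tcp [0.5072 0.0425 0.139 ] yaw 1.692 F [-0.1  0.8 -3. ]
side leafkn x -0.0473 z 0.0973 yaw -0.01 y [-0.0163  0.0114] mid -0.0024 53 0.0012
side jambkn x -0.0457 z 0.0638 yaw -0.009 53 0.001
  jamb kn y: [-0.0474 -0.0179] [0.0373 0.0373]
t 12.3 tcp [0.5073 0.0426 0.1392] rpy [ 3.1413e+00 -4.0000e-04  1.6920e+00] F [ 0.59 -0.92 -2.51] gap 0.0099 q [ 0.21  0.57 -0.5   1.93  0.39  0.74 -0.4 ]
to [0.5066, 0.0443, 0.1052, 1.6948]
   [[0.0017, -0.0005, 0.034], [0, 0, -0.003]]
```

View pics/e2_side.png

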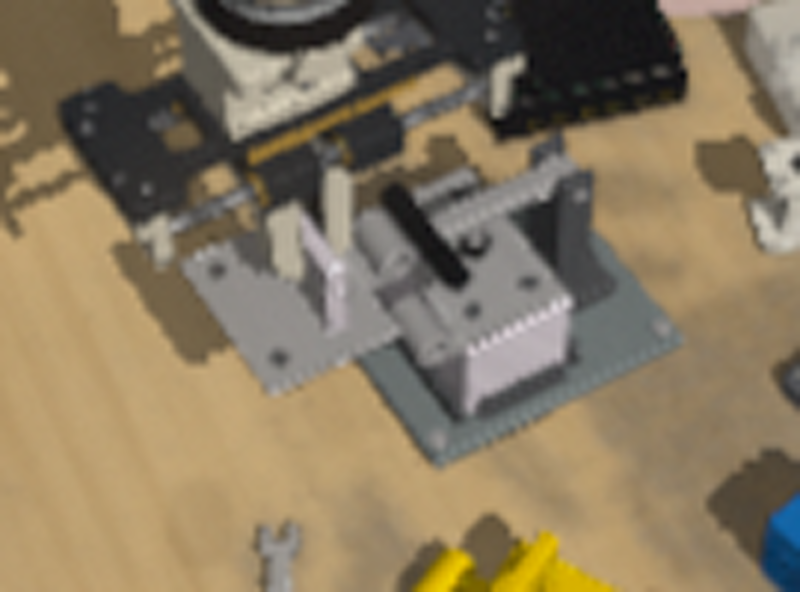

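```bash
python3 -m handwheel '[[0,[0.0015,0.0002,0.003],[0,0,-0.002]],[0,[0,0,0.005],[0,0,0]],[0,[0,0,0.003],[0,0,0]],[0,[0,0,0],[0,0,0]],[0,[0,0,0],[0,0,0]]]'; python3 m3.py e3;python3 m3.py e3b; python3 plan.py '[[0.5066,0.0443,0.1052,1.6948]]'
```

```text
time_s: 12.8
tool_pos: [0.5072, 0.0439, 0.1281]
eef_rot: [-3.141, -0.0, 1.694]
wrist_force: [0.7, -0.0, -3.0]
finger_gap: 0.102
pred bore in jamb [-0.0455 -0.0006] z 0.0879 tcp [0.5072 0.0439 0.1281] yaw 1.6938 F [ 0.7 -0.  -3. ]
side leafkn x -0.0464 z 0.086 yaw 0.026 y [-0.0154  0.0129] mid -0.0012 53 0.001
side jambkn x -0.0459 z 0.0638 yaw -0.007 58 0.001
  jamb kn y: [-0.0481 -0.0137] [0.028  0.0378]
pred bore in jamb [-0.0453 -0.0005] z 0.088 tcp [0.5073 0.0439 0.1282] yaw 1.6938 F [-0.5 -0.3 -3.5]
side leafkn x -0.0467 z 0.0861 yaw 0.013 y [-0.0151  0.0129] mid -0.0011 52 0.0012
side jambkn x -0.0466 z 0.0644 yaw 0.016 53 0.0014
  jamb kn y: [-0.0479 -0.0148] [0.0279 0.0356]
t 12.9 tcp [0.5073 0.0439 0.1283] rpy [ 3.1413e+00 -1.0000e-04  1.6938e+00] F [ 0.25 -0.04 -2.2 ] gap 0.0098 q [ 0.2   0.58 -0.49  1.94  0.4   0.72 -0.41]
to [0.5066, 0.0443, 0.1052, 1.6948]
   [[0.0005, -0.0007, 0.0231], [0, 0, -0.001]]
```

```bash
python3 -m handwheel '[[0,[0.0004,0,0.004],[0,0,0]],[0,[0,0,0.005],[0,0,0]],[0,[0,0,0.003],[0,0,0]],[0,[0,0,0],[0,0,0]]]'; python3 -m handwheel '[[0,[0,0,0.004],[0,0,0]],[0,[0,0,0.004],[0,0,0]],[0,[0,0,0.0025],[0,0,0]],[0,[0,0,0],[0,0,0]],[0,[0,0,0],[0,0,0]]]'; python3 m3.py f1;python3 m3.py f1b; python3 plan.py '[[0.5066,0.0443,0.1052,1.6948]]'
```

```text
time_s: 13.3
tool_pos: [0.5067, 0.0442, 0.1155]
eef_rot: [-3.14, -0.0, 1.694]
wrist_force: [0.3, 0.2, -2.6]
finger_gap: 0.104
time_s: 13.8
tool_pos: [0.5072, 0.0443, 0.1057]
eef_rot: [3.142, -0.0, 1.694]
wrist_force: [-0.4, 0.7, -2.1]
finger_gap: 0.105
pred bore in jamb [-0.0454 -0.0001] z 0.0655 tcp [0.5072 0.0443 0.1057] yaw 1.6939 F [-0.4  0.7 -2.1]
side leafkn x -0.0472 z 0.0632 yaw 0.028 y [-0.0141  0.0129] mid -0.0006 50 0.0013
side jambkn x -0.0456 z 0.0638 yaw 0.022 65 0.0011
  jamb kn y: [-0.0483 -0.0008] [0.0011 0.0323]
pred bore in jamb [-0.0453 -0.0001] z 0.0655 tcp [0.5072 0.0444 0.1057] yaw 1.6939 F [ 0.3 -0.7 -2.6]
side leafkn x -0.0471 z 0.0638 yaw -0.043 y [-0.0151  0.0134] mid -0.0008 51 0.0012
side jambkn x -0.0457 z 0.0632 yaw -0.007 64 0.0011
  jamb kn y: [-0.0481 -0.0005] [0.0007 0.0326]
t 13.9 tcp [0.5073 0.0443 0.1058] rpy [ 3.1412e+00 -1.0000e-04  1.6938e+00] F [-0.73  0.63 -2.05] gap 0.0099 q [ 0.18  0.61 -0.47  1.96  0.43  0.67 -0.44]
to [0.5066, 0.0443, 0.1052, 1.6948]
   [[0.0001, -0.0007, 0.0006], [0, 0, -0.001]]
```

View pics/f1b_side.png

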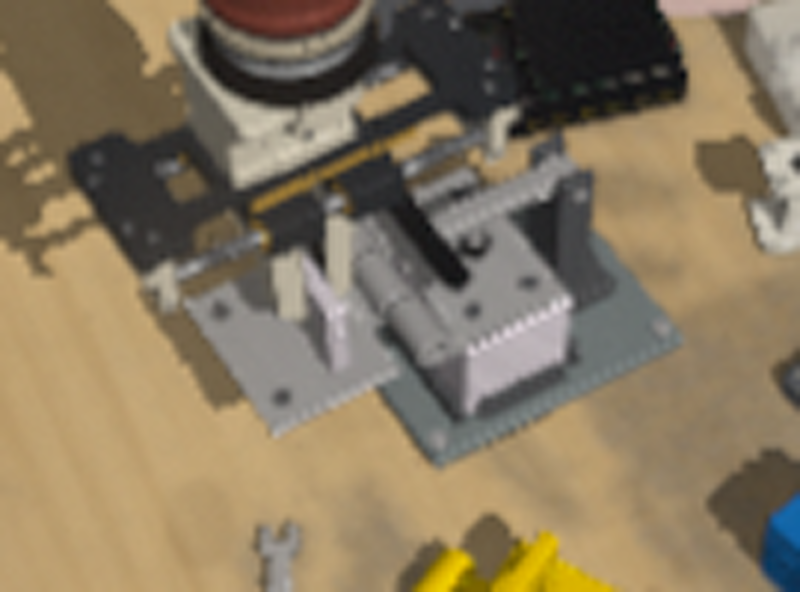

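```bash
python3 -m handwheel '[[0,[0,0,0],[0,0,0]],[0,[0,0,0],[0,0,0]],[0,[0,0,0],[0,0,0]],[0,[0,0,0],[0,0,0]],[0,[0,0,0],[0,0,0]]]'
python3 - <<'E'
from h import *
p=vision.snapshot("side"); A=cloud(p).reshape(-1,3); A=A[~np.isnan(A[:,0])]
jy=.124;cs,sn=np.cos(jy),np.sin(jy); Q=np.c_[(A[:,:2]-[.5929,.0551])@np.array([[cs,-sn],[sn,cs]]),A[:,2]]
k=(Q[:,0]>-.13)&(Q[:,0]<-.07)&(abs(Q[:,1])<.044)&(Q[:,2]>.055)&(Q[:,2]<.078); q=Q[k]
for i in range(3):
    c=np.linalg.lstsq(np.c_[q[:,:2],np.ones(len(q))],q[:,2],rcond=None)[0]; r=q[:,2]-np.c_[q[:,:2],np.ones(len(q))]@c; q=q[abs(r)<.003]
print("plate slope",c.round(4),"z at -.097:",(c[0]*-.097+c[2]).round(4),len(q))
for n,y in (("clamp",0),):
    k=(Q[:,2]>.088)&(Q[:,2]<.112)&(abs(Q[:,1])<.008)&(Q[:,0]>0)&(Q[:,0]<.045); print("arm slope",np.polyfit(Q[k,0],Q[k,2],1).round(3),k.sum())
    k=(abs(Q[:,0]+.026)<.004)&(abs(Q[:,1])<.03)&(Q[:,2]>.085); print("bar top z",np.percentile(Q[k,2],[50,90]).round(4),k.sum())
E
python3 m3.py g1
```

```text
time_s: 14.4
tool_pos: [0.5072, 0.0443, 0.1057]
eef_rot: [3.141, -0.0, 1.694]
wrist_force: [0.6, -0.3, -3.2]
finger_gap: 0.103
plate slope [0.0144 0.0048 0.0694] z at -.097: 0.068 358
arm slope [0.008 0.098] 79
bar top z [0.1901 0.2175] 117
pred bore in jamb [-0.0454 -0.0001] z 0.0655 tcp [0.5072 0.0443 0.1057] yaw 1.6938 F [-0.2 -0.5 -3. ]
side leafkn x -0.0471 z 0.0638 yaw 0.002 y [-0.0141  0.0129] mid -0.0006 50 0.0014
side jambkn x -0.0444 z 0.0638 yaw -0.048 61 0.0013
  jamb kn y: [-0.0486 -0.0014] [0.0004 0.0333]
```

```bash
python3 -c "
from workcell import ctrl
print(ctrl.sign_off())"
```

```text
the job is handed in; nothing more can be done
None
```

The job is handed in. The clamp arm is down on the block, and the short-knuckle leaf is held in the gap with the bores lined up, in the air. It used about 14.5 s of the 51 s. The sign-off reports no verdict, so the figures below are my own last checks.

I pressed the clamp arm down with the closed fingers, then gripped the leaf by its handle bar and lowered its knuckle between the two jamb knuckles.

| Check | Result |
|---|---|
| Clamp arm | Measured slope about 0.01 rad; the bar's top stopped at 0.103 m when pressed |
| Leaf bore in the jamb frame, from the arm pose | (-45.4, -0.1, 65.5) mm; target is (-46, 0, 65) mm |
| Leaf bore from the side camera | (-47.1, -0.6, 63.8) mm |
| Leaf level | Plate slope about 0.015 rad |
| Bores parallel | About 0.001 rad from the arm pose, 0.05 rad or less in the camera fits |
| Grip | Fingers at about 10 mm, the width of the handle bar |
| Contact with the block | Wrist force stayed at about the leaf's weight (2 to 3 N) on the way down, so no sign of it resting on the block |

- **Disagreement in x:** the arm pose and the camera differ by about 1.7 mm. In the same side view the jamb knuckles fitted at -44.4 mm, which would put the leaf about 2.7 mm off in x. That is still inside the 4 mm limit, and that fit was partly hidden, so I made no correction.
- **Failed checks:** the top camera was blocked by the gripper during the insertion, so those checks rest on the side camera and the arm pose. A last reading of the clamp bar's height picked up the gripper and was unusable.
- **Other items:** I did not touch the spare leaf, the yellow look-alike or the other loose items. I did not measure their positions again at the end.

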